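# Clear the roller stand and thread its guide rod

## Robot

A 6-joint arm with a two-finger parallel gripper is mounted at the origin on a cart in front of the work surface, level with it; the furniture and walls round the work are solid. World frame = base frame: x ahead of the robot, y to its left, z up, the work surface at z = 0. Lengths are in m, angles in rad, forces in N, time in s.
With the tool pointing down it reaches from about 0.275 to 0.75 m from the base axis. Payload 10.2 kg.
Tool frame: the origin (TCP) lies midway between the tips of the shut fingers; the grasp point (between the pads) lies 19 mm behind it; z points along the fingers, y is the direction in which the jaws open and shut (so a half turn about z gives the same grasp; the last joint's range is limited). The gripper opens to 85 mm and grips with 20 to 120 N. Pads are 22 mm wide; open, the fingers measure 114 mm over their backs; the gripper's body (76 mm by 85 mm) begins 54 mm behind the grasp point. The pads swing forward as they close: fully open they stand 13 mm farther back than shut.
Start: joints at [-1.565, 0.313, 1.498, -0, 1.331, -0.223], TCP at [0.119, -0.511, 0.231] pointing down, gripper open.
Joint ranges: [-2.94, 2.94], [-0.97, 2.17], [0.19, 2.56], [-1.23, 4.37], [0.02, 3.11], [-2.88, 2.88]. Speed limits (rad/s): [2.39, 2.39, 3.01, 3.14, 3.14, 3.14].

## Interface

Orientations are given as a unit quaternion [x, y, z, w].
In Python, from plant import arm gives the robot as it stands. The module is installed in compiled form; this text tells all that it offers. Calls block until the motion is done:
- arm.movep(position, orientation): joint-space move of the TCP to a pose.
- arm.line_to(position, attitude=None, speed=0.15, until_force=None): straight line of the TCP; attitude=None keeps the orientation; speed is the mean speed in m/s. With until_force (N) it stops when the force on the tool has changed by that much, and returns True; else False.
- arm.move_j(angles): joint-space move.
- arm.grip(opening, effort=None): finger opening in m; effort is the grip in N (None keeps the last); returns when the fingers have stopped.
- arm.wait(seconds).
- arm.ik(position, orientation): joint angles nearest the present ones, or None.
- arm.camera(name): name is "scene" or "top"; returns a dict with "color" (480x640x3 uint8, red, green, blue), "fov_y" (degrees; the focal length in pixels is half the picture's height over the tangent of half this angle, whatever the lens; pixels are square), "cx", "cy" (the principal point, pixels), "camera_from_world" (4x4, takes a point from world to camera coordinates). Camera axes: x right, y up, looking along -z (the intrinsics and any distortion apply to the point x, -y, -z); pixel columns grow to the right and rows downward; lengths in m; the calibration is good to about 2 mm. A picture is of the moment at which its call begins. There is no depth.
A pose or a line that the arm cannot do raises arm.PlanningError and nothing moves.
- arm.finish_job(): hands the job in, once; it reports no verdict.
Trained networks look in a picture, given as the dict that the camera call returned (one of the last four; its "shot" number tells which), for a name from the list of things; names that differ only in an ending like _2 or _b are one class to them, and where a whole thing is asked for, a point or a joint stands for the part that bears it (a point fixed in the world has none). Each returns a list of dicts, best first, with "confidence" (0 to 1); they miss things now and then, are a little off and sometimes report something else, mostly with a low value. They report only what shows in the picture. A call takes as long as a camera call.
- arm.outline_of(picture, thing): "region" (480x640 bool, what is visible of it).
- arm.place_of(picture, thing): "centre" ([x, y, z] in m, in world coordinates, good to about 4 mm: a listed point, or the origin of a listed thing).
Readings, each from a call of its own:
- arm.get_time(): time.
- arm.get_joint_pos(): joint angles.
- arm.get_dq(): joint speeds.
- arm.get_joint_torque(): joint torques, N m.
- arm.get_ee_pos(): TCP position.
- arm.get_ee_rot(): TCP orientation.
- arm.get_wrist_force(): force on the tool from outside, world axes, zero at the start.
- arm.get_ft_torque(): the same for the moment, N m.
- arm.get_finger_gap(): finger opening in m.
Only numpy, scipy, OpenCV 4.12 (cv2) and the standard library are available. Lean on these libraries where they do the work, as an engineer would, in place of code of your own. Each camera call takes 0.05 s, during which the arm holds its last target. There are 200 camera calls.

## Task

With the block brush in the gripper, sweep the three clay lumps off the bed of the two-post roller stand, touching them with nothing but the brush and keeping them on the table, and set the brush down standing on its bristles on the table. Then take the guide rod by its square grip block and thread it, tip first, in through one post's hole and on out through the other, so that I can slip a collar on its tip. Finish holding the rod there in the gripper, tip standing out past the second post and the rod lying freely in the holes without pressing hard on them; leave the bowl, pot and stones alone.

Things in the scene. Friction and masses are not known exactly. Their poses are not given: they have to be found in the camera images.
- stand: Fixed pale wood roller stand. Bed 90 (x) x 200 (y) x 12 mm high; origin: centre of its underside, on the table; long direction y, about left-right. Two upright posts on it, 50 (x) x 18 (y) mm, from |y| = 60 to 78 mm, tops at z = 95 mm; between them 120 mm of free bed, open to front and back. Each has a round 18 mm through hole along y with a brass rim, centre at x = 0, z = 70 mm.
- stand_axis (a point): Midpoint of the line through both holes: between the posts, 70 mm above the table (58 above the bed). Axes as the stand's: y runs along the line of the holes, z up. Hole mouths at y = -78, -60, +60, +78 mm.
- guide_rod: Loose rod, 255 mm, 0.15 kg: dark steel grip block 20 (x) x 60 (y) x 22 mm high, too big for the holes, and from its +y end an aluminium tube, 12 mm diameter, 195 mm long. Origin: centre of the block's underside; tube axis along +y, 11 mm higher. Centre of mass in the block, so it lies level, tube 5 mm off the table. Lies front right, tube pointing left (about +y).
- rod_grip (a point): Centre of the grip block, on the tube's axis; axes as the rod's.
- rod_tip (a point): Free end of the tube, on its axis, 225 mm along +y from rod_grip; axes as the rod's.
- block_brush: Loose brown wooden block brush, 0.15 kg, standing on stiff dark bristles that push like a block. Origin: centre of the bristles' underside; long direction y. Bristles 26 (x) x 88 (y) x 32 mm high; block 34 x 94 mm from z = 32 to 48 mm; on top an upright grip rib 18 (x) x 62 (y) mm, from z = 48 to 86 mm, to be pinched across x. Behind the stand.
- scrap_1: Chunky lump of dry grey-brown clay, 22 x 20 x 19 mm high, 30 g, loose on the bed between the posts. Origin at the centre of its underside.
- scrap_2: The same, 24 x 18 x 22 mm high.
- scrap_3: The same, 20 x 22 x 17 mm high.
- pinch_bowl: Bystander: clay bowl, 68 mm across, 36 mm high, left of the stand. Origin under its centre.
- slip_jar: Bystander: open cream plastic pot, 59 mm across, 84 mm high, at the left. Origin under its centre.
- stone_pale: Bystander: pale pebble 44 x 50 x 25 mm, at the left. Origin under its centre.
- stone_grey: Bystander: grey oval pebble 59 x 94 x 20 mm on the white board, which is about 10 mm high, behind the stand to the right. Origin under its centre.

How it is judged:
On the way, in this order (a step that is already met when the one before it is completed fails the run):
1. all three lumps are off the bed while the gripper holds the brush ((x of scrap_1 in the frame of stand_axis above 0.05 m or x of scrap_1 in the frame of stand_axis below -0.05 m or y of scrap_1 in the frame of stand_axis above 0.11 m or y of scrap_1 in the frame of stand_axis below -0.11 m) and (x of scrap_2 in the frame of stand_axis above 0.05 m or x of scrap_2 in the frame of stand_axis below -0.05 m or y of scrap_2 in the frame of stand_axis above 0.11 m or y of scrap_2 in the frame of stand_axis below -0.11 m) and (x of scrap_3 in the frame of stand_axis above 0.05 m or x of scrap_3 in the frame of stand_axis below -0.05 m or y of scrap_3 in the frame of stand_axis above 0.11 m or y of scrap_3 in the frame of stand_axis below -0.11 m) and contact force between the fingers and block_brush above 1 N), for 0.1 s.
2. the brush stands on the table, let go (height (world z) of block_brush below 0.02 m and angle between block_brush's own z axis and vertical below 0.15 rad and contact force between the fingers and block_brush below 0.1 N), for 0.2 s.
3. the rod's tip is through the first post and between the posts, in line with the holes (y of rod_tip in the frame of stand_axis between -0.055 and 0.055 m and x of rod_tip in the frame of stand_axis between -0.011 and 0.011 m and z of rod_tip in the frame of stand_axis between -0.011 and 0.011 m and contact force between the fingers and guide_rod above 1 N), for 0.1 s.
At the end, for the whole second after the job is handed in: Rod gripped and still, through both holes: tip 5 mm past the second post, within 9 mm of the hole line, grip block outside the first post, under 10 N on the stand. Off the bed: lumps (centres 50 mm front or back of its middle) and brush (55 mm), or 110 mm along; brush upright on its bristles (((y of rod_tip in the frame of stand_axis above 0.083 m and y of rod_grip in the frame of stand_axis below -0.1 m) or (y of rod_tip in the frame of stand_axis below -0.083 m and y of rod_grip in the frame of stand_axis above 0.1 m)) and x of rod_tip in the frame of stand_axis between -0.009 and 0.009 m and z of rod_tip in the frame of stand_axis between -0.009 and 0.009 m and x of rod_grip in the frame of stand_axis between -0.012 and 0.012 m and z of rod_grip in the frame of stand_axis between -0.012 and 0.012 m and angle between the y axis of guide_rod and the y axis of stand, either way round below 0.07 rad and contact force between the fingers and guide_rod above 3 N and contact force between guide_rod and stand below 10 N and linear speed of guide_rod below 0.02 m/s and (x of scrap_1 in the frame of stand_axis above 0.05 m or x of scrap_1 in the frame of stand_axis below -0.05 m or y of scrap_1 in the frame of stand_axis above 0.11 m or y of scrap_1 in the frame of stand_axis below -0.11 m) and (x of scrap_2 in the frame of stand_axis above 0.05 m or x of scrap_2 in the frame of stand_axis below -0.05 m or y of scrap_2 in the frame of stand_axis above 0.11 m or y of scrap_2 in the frame of stand_axis below -0.11 m) and (x of scrap_3 in the frame of stand_axis above 0.05 m or x of scrap_3 in the frame of stand_axis below -0.05 m or y of scrap_3 in the frame of stand_axis above 0.11 m or y of scrap_3 in the frame of stand_axis below -0.11 m) and height (world z) of block_brush below 0.02 m and angle between block_brush's own z axis and vertical below 0.15 rad and (x of block_brush in the frame of stand_axis above 0.055 m or x of block_brush in the frame of stand_axis below -0.055 m or y of block_brush in the frame of stand_axis above 0.11 m or y of block_brush in the frame of stand_axis below -0.11 m)); the arm keeps its last pose, push and grip.
It fails at once if the gripper, the arm or the rod touches a clay lump (contact force between any of the fingers, the arm, guide_rod and scrap_1 above 0.5 N or contact force between any of the fingers, the arm, guide_rod and scrap_2 above 0.5 N or contact force between any of the fingers, the arm, guide_rod and scrap_3 above 0.5 N).
It fails at once if the clay bowl is moved (distance of pinch_bowl from where it was at the start of the episode above 0.025 m).
It fails at once if the plastic pot is moved (distance of slip_jar from where it was at the start of the episode above 0.025 m).
It fails at once if the pale stone is moved (distance of stone_pale from where it was at the start of the episode above 0.025 m).
It fails at once if the grey stone is moved (distance of stone_grey from where it was at the start of the episode above 0.025 m).
It also fails if it takes over 64 s, if anything falls off the work surface, if the arm or the gripper's body presses on something with over 40 N, if the wrist force passes 120 N, or if a joint passes its speed limit or range.

## Working session

There is one attempt and no reset: what is moved stays moved. The work goes in short steps, each a Python script; the robot and the scene stay as the last script left them, time stands still between calls to the robot, and variables do not carry over. Pictures are saved under pics/ and viewed, about 8 in all and at most 12, crops included, and the job is handed in when it is done.

```bash
mkdir -p pics; python3 - <<'E'
from plant import arm
import cv2, numpy as np
for n in ["scene","top"]:
    p=arm.camera(n); cv2.imwrite(f"pics/{n}0.png",p["color"][:,:,::-1])
    print(n,p["fov_y"],p["cx"],p["cy"],np.round(p["camera_from_world"],3).tolist(),[k for k in p])
    for t in ["stand","stand_axis","guide_rod","rod_grip","rod_tip","block_brush","scrap_1","pinch_bowl","slip_jar","stone_pale","stone_grey"]:
        print(t,[(np.round(d["centre"],4).tolist(),round(d["confidence"],2)) for d in arm.place_of(p,t)][:4])
print(arm.get_time(),arm.get_ee_rot())
E
```

```text
scene 51.905251260382386 314.57953495155243 238.76639989050267 [[-0.482, -0.876, 0.011, 0.277], [0.655, -0.353, 0.668, -0.412], [-0.581, 0.329, 0.744, -1.218], [0.0, 0.0, 0.0, 1.0]] ['color', 'fov_y', 'cx', 'cy', 'camera_from_world', 'shot']
stand [([0.4478, 0.1245, 0.0035], 0.87)]
stand_axis [([0.448, 0.1242, 0.0712], 0.8)]
guide_rod []
rod_grip []
rod_tip [([0.4461, 0.1562, 0.0143], 0.68)]
block_brush [([0.642, 0.1439, 0.0006], 0.89)]
scrap_1 [([0.4397, 0.0945, 0.0155], 0.53), ([0.4542, 0.1204, 0.014], 0.4), ([0.6199, -0.0669, 0.0114], 0.39)]
pinch_bowl [([0.4437, 0.2961, -0.0008], 0.7)]
slip_jar [([0.4376, 0.4377, -0.0034], 0.61)]
stone_pale [([0.421, 0.3578, 0.0012], 0.62)]
stone_grey [([0.6186, -0.0689, 0.01], 0.77)]
top 45.43690856645359 317.15668936717833 240.46838612205855 [[0.026, -1.0, 0.015, -0.008], [0.995, 0.028, 0.099, -0.547], [-0.099, 0.013, 0.995, -1.418], [0.0, 0.0, 0.0, 1.0]] ['color', 'fov_y', 'cx', 'cy', 'camera_from_world', 'shot']
stand [([0.4482, 0.1235, -0.0035], 0.63)]
stand_axis [([0.4443, 0.1252, 0.0707], 0.94)]
guide_rod [([0.4507, -0.3408, -0.0028], 0.69), ([0.4404, 0.122, 0.0721], 0.31)]
rod_grip [([0.452, -0.34, 0.0152], 0.78)]
rod_tip [([0.4281, -0.1134, 0.0152], 0.65)]
block_brush []
scrap_1 [([0.4589, 0.1233, 0.012], 0.52), ([0.4365, 0.0946, 0.0149], 0.51), ([0.4464, 0.1564, 0.0085], 0.48)]
pinch_bowl [([0.4445, 0.2914, 0.001], 0.93)]
slip_jar [([0.4369, 0.4448, 0.007], 0.75), ([0.4512, -0.3367, 0.0115], 0.65)]
stone_pale [([0.4191, 0.3592, 0.0044], 0.58)]
stone_grey [([0.6165, -0.0671, 0.01], 0.91), ([0.4377, 0.4444, 0.0049], 0.58)]
1.2 [ 9.93463583e-01  1.14149500e-01  9.28558183e-06 -2.69110466e-05]
```

View pics/scene0.png

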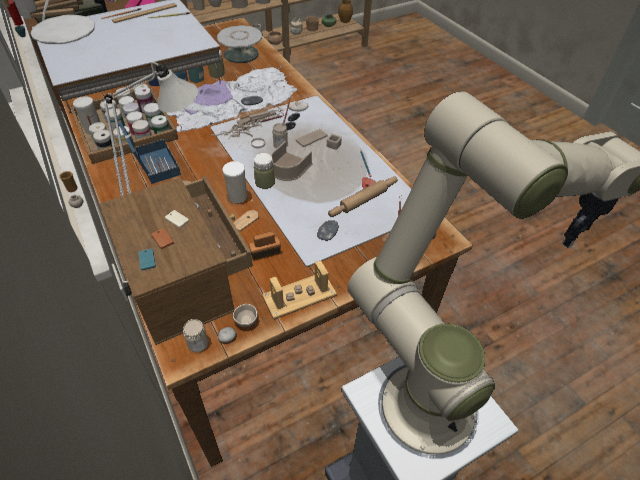

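View pics/top0.png

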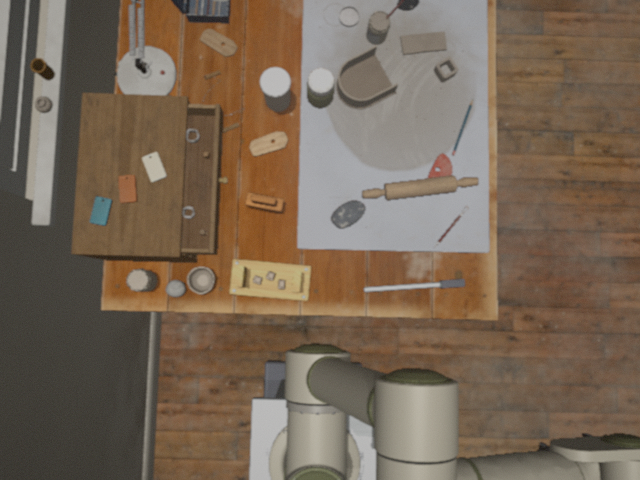

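The scene view shows the stand at (300,290), with the brush at (265,243) next to the drawer. In the top view the rod lies at row 285, columns 365–463. The lumps are mid-bed, and there is free table behind the stand. Next I'll refine the poses by fitting projected silhouettes to the outlines.

```bash
cat > h.py <<'E'
from plant import arm
import cv2, numpy as np
from scipy.optimize import minimize
from scipy.spatial.transform import Rotation as R
S=4
def proj(p,P):
    M=p["camera_from_world"]; c=np.asarray(P)@M[:3,:3].T+M[:3,3]
    f=240/np.tan(np.radians(p["fov_y"])/2)
    return np.c_[p["cx"]+f*c[:,0]/-c[:,2], p["cy"]+f*c[:,1]/c[:,2]]
def box(x0,x1,y0,y1,z0,z1): return np.array([[x,y,z] for x in(x0,x1) for y in(y0,y1) for z in(z0,z1)])
def cyl(r,y0,y1,z): return np.array([[r*np.cos(a),y,z+r*np.sin(a)] for y in(y0,y1) for a in np.arange(0,6.28,.5)])
MODEL={"stand":[box(-.045,.045,-.1,.1,0,.012)]+[box(-.025,.025,s*.069-.009,s*.069+.009,.012,.095) for s in(-1,1)],
"block_brush":[box(-.013,.013,-.044,.044,0,.032),box(-.017,.017,-.047,.047,.032,.048),box(-.009,.009,-.031,.031,.048,.086)],
"guide_rod":[box(-.01,.01,-.03,.03,0,.022),cyl(.006,.03,.225,.011)]}
def render(p,thing,q,z=0):
    m=np.zeros((480*S,640*S),np.uint8); T=R.from_euler("z",q[2]).as_matrix()
    for b in MODEL[thing]:
        uv=proj(p,b@T.T+[q[0],q[1],z])
        cv2.fillConvexPoly(m,np.round(cv2.convexHull(((uv+.5)*S).astype(np.float32))).astype(np.int32),1)
    return cv2.resize(m.astype(np.float32),(640,480),interpolation=cv2.INTER_AREA)
def fit(thing,pics,q0,z=0):
    regs=[]
    for p in pics:
        o=arm.outline_of(p,thing)
        if o and o[0]["confidence"]>.4:
            r=o[0]["region"].astype(np.uint8)
            regs.append((p,cv2.morphologyEx(r,cv2.MORPH_CLOSE,np.ones((5,5))).astype(np.float32) if thing=="stand" else r.astype(np.float32)))
    out=[]
    for sub in ([regs] if len(regs)<2 else [regs]+[[r] for r in regs]):
        c=lambda q:sum(np.abs(render(p,thing,q,z)-r).sum()/r.sum() for p,r in sub)/len(sub)
        s=minimize(c,q0,method="Nelder-Mead",options=dict(initial_simplex=np.array([q0]+[np.add(q0,d) for d in([.012,0,0],[0,.012,0],[0,0,.12])]),xatol=1e-5,fatol=1e-5))
        out.append((s.x,s.fun)); print(thing,np.round(s.x,4),round(s.fun,3))
    return out
def down(yaw): # jaw (tool y) direction at angle yaw+90deg -> tool y = world direction yaw+pi/2 mod pi
    return (R.from_euler("z",yaw)*R.from_euler("x",np.pi)).as_quat()
E
python3 - <<'E'
from h import *
a,b=arm.camera("scene"),arm.camera("top")
fit("stand",[a,b],[.447,.1245,0])
fit("block_brush",[a,b],[.642,.144,-.2])
fit("block_brush",[a,b],[.642,.144,.2])
fit("guide_rod",[a,b],[.451,-.34,.1])
# lumps and tip
for n,p in(("scene",a),("top",b)):
    print(n,[(np.round(d["centre"],4).tolist(),round(d["confidence"],2)) for d in arm.place_of(p,"rod_tip")+arm.place_of(p,"block_brush")])
cv2.imwrite("pics/c1.png",np.hstack([cv2.resize(b["color"][185:305,220:320,::-1],None,fx=4,fy=4),cv2.resize(a["color"][215:335,240:340,::-1],None,fx=4,fy=4)]))
E
```

```text
stand [ 0.4466  0.1229 -0.0557] 0.093
stand [ 0.445   0.1233 -0.0649] 0.094
stand [ 0.4465  0.1229 -0.0607] 0.085
block_brush [ 0.6394  0.1416 -0.1882] 0.114
block_brush [ 0.6381  0.1418 -0.2279] 0.102
block_brush [ 0.6398  0.1411 -0.1819] 0.126
block_brush [ 0.64    0.1413 -0.1735] 0.11
block_brush [ 0.6385  0.1416 -0.2378] 0.102
block_brush [ 0.64    0.1415 -0.1885] 0.12
guide_rod [ 0.4502 -0.3373  0.098 ] 0.166
scene [([0.6415, 0.144, 0.0017], 0.69)]
top [([0.4288, -0.1151, 0.0126], 0.95), ([0.6425, 0.1471, 0.001], 0.95)]
```

View pics/c1.png

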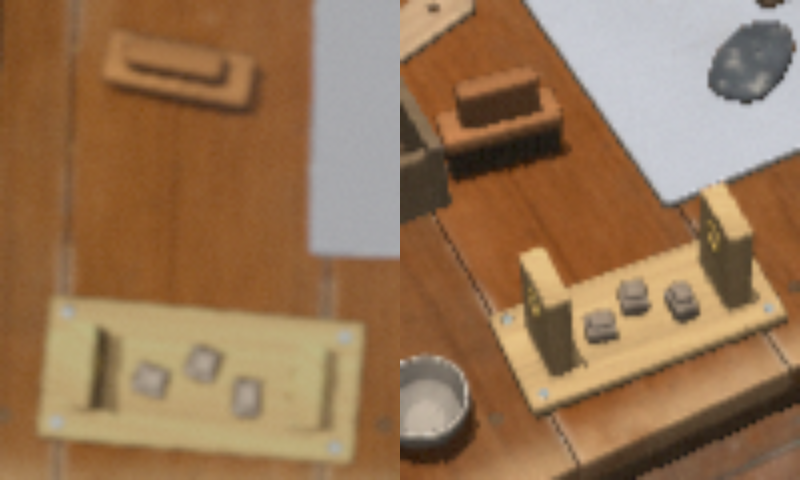

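The crop agrees with the fits: stand yaw is about −0.06 and brush yaw about −0.2. The three lumps are mid-bed at crop (150,380), (205,362) and (245,397). Now I'll grasp the brush and sweep toward the back.

```bash
cat >> h.py <<'E'
SX,SY,SA=.4463,.1229,-.060
def sw(x,y): # stand-local to world xy
    return np.array([SX+x*np.cos(SA)-y*np.sin(SA), SY+x*np.sin(SA)+y*np.cos(SA)])
E
python3 - <<'E'
from h import *
q=down(-.195+np.pi/2); B=[.640,.1425]
arm.grip(.06,40)
arm.movep([*B,.16],q); arm.line_to([*B,.053],speed=.12)
arm.grip(0,50); print("gap",arm.get_finger_gap(),arm.get_time())
arm.line_to([*B,.19],speed=.2)
qs=down(SA+np.pi/2)
arm.movep([*sw(-.07,.003),.19],qs)
arm.line_to([*sw(-.07,.003),.0675],speed=.15)
print("F0",arm.get_wrist_force(),arm.get_ee_pos())
p=arm.camera("scene"); cv2.imwrite("pics/s1.png",cv2.resize(p["color"][200:350,200:400,::-1],None,fx=4,fy=4,interpolation=cv2.INTER_CUBIC))
print(arm.get_time())
E
```

```text
gap 0.017183571909661126 6.725
F0 [-0.44350928  0.74862729 -1.53290188] [0.37721237 0.13010234 0.0679754 ]
9.6
```

View pics/s1.png

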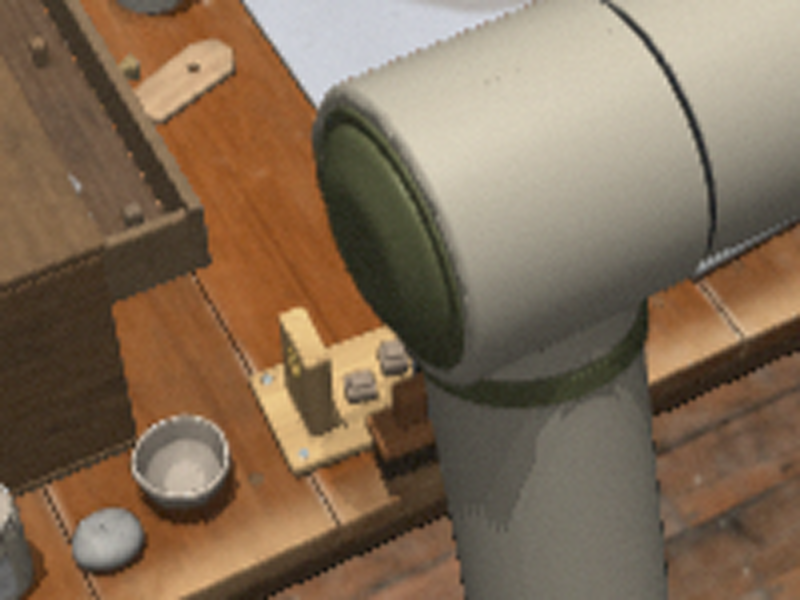

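The brush is held level in front of the bed, inside the left post and clear of it. Weight reads 1.5 N. Sweeping now.

```bash
python3 - <<'E'
from h import *
hit=arm.line_to([*sw(.072,.003),.0675],speed=.06,until_force=15)
print("hit",hit,arm.get_wrist_force(),arm.get_ee_pos())
arm.line_to([*sw(.072,.003),.19],speed=.2)
arm.movep([.55,-.06,.25],down(np.pi/2-.1))
print("gap",arm.get_finger_gap(),arm.get_time())
a,b=arm.camera("scene"),arm.camera("top")
for p in(a,b): print([(np.round(d["centre"],3).tolist(),round(d["confidence"],2)) for d in arm.place_of(p,"scrap_1")])
cv2.imwrite("pics/s2.png",np.hstack([cv2.resize(b["color"][155:305,220:320,::-1],None,fx=4,fy=4),cv2.resize(a["color"][195:345,240:340,::-1],None,fx=4,fy=4)]))
E
```

```text
hit False [-0.79051185  0.61757562 -1.06702514] [0.51827075 0.12159047 0.06751725]
gap 0.01766302147078586 13.675
[([0.524, 0.12, 0.013], 0.47), ([0.533, 0.09, 0.015], 0.45), ([0.529, 0.154, 0.01], 0.42)]
[([0.532, 0.122, 0.011], 0.5), ([0.53, 0.15, 0.01], 0.42), ([0.533, 0.09, 0.011], 0.4)]
```

View pics/s2.png

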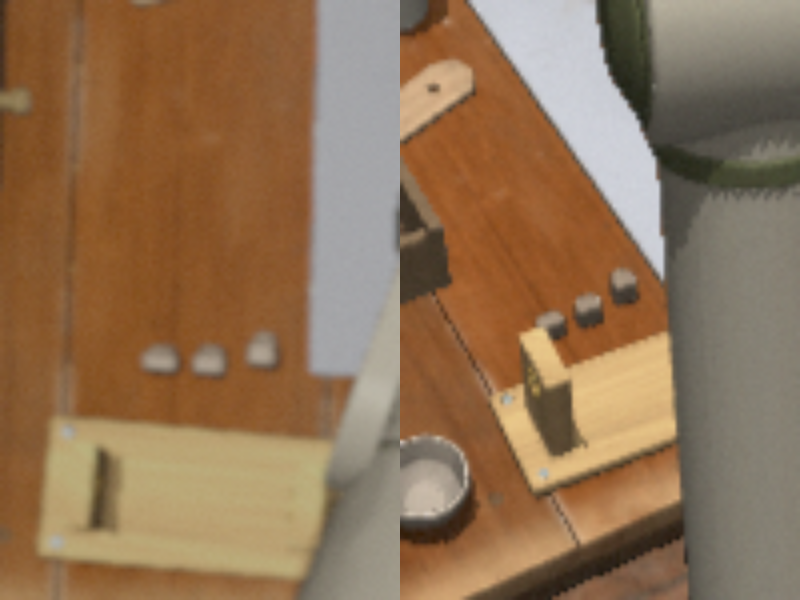

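All three lumps are on the table behind the bed, at x≈0.53 with y from 0.09 to 0.15. Next I'll set the brush down where it was, then touch-probe the posts with shut fingers to get the hole line accurately.

```bash
python3 - <<'E'
from h import *
q=down(-.195+np.pi/2); B=[.645,.1425]
arm.movep([*B,.13],q); arm.line_to([*B,.062],speed=.12)
print("land",arm.line_to([*B,.046],speed=.03,until_force=4),arm.get_ee_pos())
arm.grip(.06); arm.wait(.25); arm.line_to([*B,.15],speed=.2); 
qs=down(SA+np.pi/2); z=.072
a,b=None,arm.camera("top"); print([(np.round(d["centre"],3).tolist(),round(d["confidence"],2)) for d in arm.place_of(b,"block_brush")])
arm.movep([*sw(.06,-.069),.13],qs); arm.grip(0)
def loc(p): d=p[:2]-[SX,SY]; return np.round([d[0]*np.cos(SA)+d[1]*np.sin(SA),-d[0]*np.sin(SA)+d[1]*np.cos(SA)],4)
for s,y in((1,-.069),(-1,-.069),(-1,.069)):
    if s<0: arm.line_to([*sw(-.06 if y>0 else .06,-.069),.13],speed=.25)
    arm.line_to([*sw(s*.06,y),.13],speed=.25); arm.line_to([*sw(s*.06,y),z],speed=.2)
    h=arm.line_to([*sw(s*.025,y),z],speed=.025,until_force=4)
    print(s,y,h,loc(arm.get_ee_pos()),np.round(arm.get_wrist_force(),1))
    arm.line_to([*sw(s*.06,y),z],speed=.2); arm.line_to([*sw(s*.06,y),.13],speed=.25)
print(arm.get_time())
E
```

```text
land True [0.64566431 0.14251924 0.05322883]
[([0.644, 0.143, -0.002], 0.61)]
1 -0.069 True [ 0.0395 -0.069 ] [2.5 0.3 1.9]
-1 -0.069 True [-0.0382 -0.069 ] [-0.6 -0.1  0.9]
-1 0.069 True [-0.0377  0.0689] [0.6 0.1 0.3]
26.775
```

The probes agree with vision to about 1 mm: centre offset +0.9 mm, yaw correction −0.004. Now the rod.

```bash
cat >> h.py <<'E'
SX,SY=sw(.0009,0); SA=-.0636
def loc(p): d=np.asarray(p)[:2]-[SX,SY]; return np.round([d[0]*np.cos(SA)+d[1]*np.sin(SA),-d[0]*np.sin(SA)+d[1]*np.cos(SA)],4)
E
python3 - <<'E'
from h import *
G=[.4512,-.339]; q=down(.10+np.pi/2)
arm.grip(.055,80)
arm.movep([*G,.10],q); arm.line_to([*G,.004],speed=.12)
arm.grip(0,80); print("gap",arm.get_finger_gap(),arm.get_ee_pos())
arm.line_to([*G,.14],speed=.2)
qs=down(SA+np.pi/2)
arm.line_to([*sw(0,-.335),.14],qs,speed=.25)
zt=.070-.011+.004; arm.line_to([*sw(0,-.335),zt],speed=.15)
print(arm.get_time(),np.round(arm.get_wrist_force(),1),np.round(arm.get_ft_torque(),2),arm.get_ee_pos())
a,b=arm.camera("scene"),arm.camera("top")
for p in(a,b):
    for t in("rod_tip","rod_grip"): print(t,[(loc(d["centre"]),np.round(d["centre"],3).tolist(),round(d["confidence"],2)) for d in arm.place_of(p,t)])
cv2.imwrite("pics/r1.png",np.vstack([cv2.resize(b["color"][240:310,220:420,::-1],None,fx=4,fy=4),cv2.resize(a["color"][220:300,250:450,::-1],None,fx=4,fy=4)]))
E
```

```text
gap 0.01794325109837506 [ 0.45152137 -0.33934548  0.00483848]
32.8167 [ 0.2 -0.4 -1.2] [-0.04 -0.   -0.01] [ 0.42627919 -0.21221034  0.06346601]
rod_tip []
rod_grip [(array([-0.0005,  0.0043]), [0.447, 0.127, -0.002], 0.62)]
rod_tip [(array([-0.0004, -0.1084]), [0.44, 0.015, 0.069], 0.66)]
rod_grip [(array([0.1927, 0.0358]), [0.642, 0.146, 0.0], 0.37)]
```

View pics/r1.png

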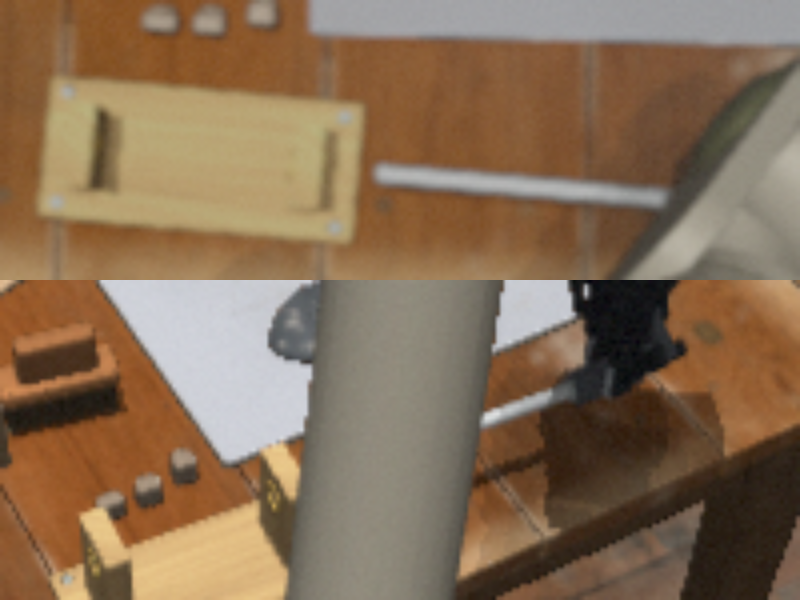

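The rod is held level with its tip at x = −0.4 mm from the hole line, in front of the first post. The brush is standing at the back. Inserting with a force stop.

```bash
python3 - <<'E'
from h import *
z=.063
for y in(-.278,-.236,-.17,-.130):
    h=arm.line_to([*sw(0,y),z],speed=.06,until_force=5)
    print(y,h,loc(arm.get_ee_pos()),np.round(arm.get_wrist_force(),1),np.round(arm.get_ft_torque(),2),arm.get_time())
    if h: break
    if y==-.236: arm.wait(.15)
a,b=arm.camera("scene"),arm.camera("top")
for p in(a,b):
    for t in("rod_tip",): print(t,[(loc(d["centre"]),np.round(d["centre"],3).tolist(),round(d["confidence"],2)) for d in arm.place_of(p,t)])
cv2.imwrite("pics/r2.png",np.vstack([cv2.resize(b["color"][240:310,220:420,::-1],None,fx=4,fy=4),cv2.resize(a["color"][220:300,250:450,::-1],None,fx=4,fy=4)]))
E
```

```text
-0.278 False [ 1.000e-04 -2.783e-01] [-0.1 -0.7 -1.5] [-0.06 -0.03 -0.  ] 34.2167
-0.236 False [ 1.000e-04 -2.361e-01] [-0.4  1.2 -1.7] [-0.05  0.02  0.01] 35.0667
-0.17 False [ 0.     -0.1703] [ 0.2 -0.6 -0.5] [-0.03  0.01  0.04] 36.4667
-0.13 False [ 1.000e-04 -1.301e-01] [ 0.1 -0.2 -0.7] [-0.02 -0.03  0.01] 37.2833
rod_tip []
rod_tip [(array([0.001 , 0.0975]), [0.454, 0.22, 0.072], 0.6)]
```

View pics/r2.png

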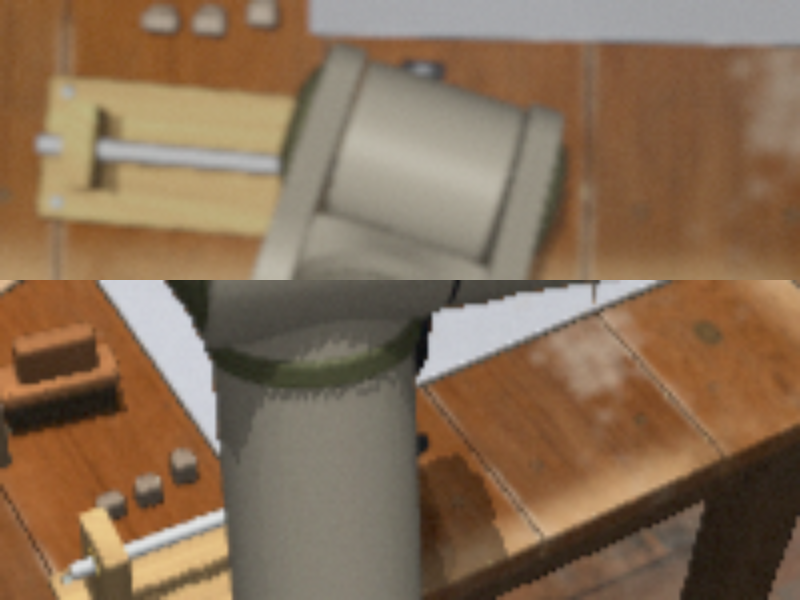

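The tube runs through both posts. Its tip stands out past the left post, at top-crop (42,143), local y≈+0.097. No contact force shows, the lumps are off the bed and the brush is upright. Handing in.

```bash
python3 - <<'E'
from h import *
print(np.round(arm.get_wrist_force(),1),arm.get_finger_gap(),arm.get_time()); arm.finish_job()
E
```

```text
[ 0.1 -0.5 -0.9] 0.0179455020973697 37.4833
the job is handed in; nothing more can be done
```

The rod is through both posts and held in the gripper, and I handed the job in at 37.5 s of the 64 s allowed.

- **Sweep:** I gripped the brush by its rib and swept all three lumps off the back of the bed in one pass. They lie on the table about 85 mm behind the hole line.
- **Brush:** It went back down on its bristles at about (0.645, 0.143). The pictures show it upright and let go.
- **Rod:** I touch-probed the posts first, which moved the hole line by only about 1 mm from the camera estimate. The rod then went in from the right without tripping the 5 N force stop.
- **Last checks:** The tip is about 19 mm past the second post and 1 mm off the hole line sideways. Its height read 72 mm against 70, within the network's 4 mm accuracy. The grip block's centre is at about y = −0.130. The wrist force was about 1 N, roughly the rod's own weight, and the finger gap was steady at 17.9 mm.

No check failed. The network's rod-tip finder missed the tip in the scene view, so its position comes from the top camera only, though the scene picture does show the tip past the left post. The bowl, pot and stones were not approached. I did not measure their positions again at the end.

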